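# Close the tea box: fold its flap down and tuck it under the lip

## Robot

A 7-joint arm with a two-finger parallel gripper is mounted at the origin on a cart in front of the work surface, level with it; the furniture and walls round the work are solid. World frame = base frame: x ahead of the robot, y to its left, z up, the work surface at z = 0. Lengths are in m, angles in rad, forces in N, time in s.
With the tool pointing down it reaches from about 0.4 to 0.875 m from the base axis. Payload 6.5 kg.
Tool frame: the origin (TCP) lies on the front face of the gripper's body, between the roots of the fingers; the fingertips stand 73 mm ahead of it and the grasp point (between the pads) lies 54 mm ahead of it; z points along the fingers, y is the line along which they close (so a half turn about z gives the same grasp; the last joint's range is limited). The gripper opens to 85 mm and grips with 20 to 120 N. Pads are 22 mm wide; open, the fingers measure 114 mm over their backs; the gripper's body (76 mm by 85 mm) begins 54 mm behind the grasp point. The pads swing forward as they close: fully open they stand 13 mm farther back than shut.
Start: joints at [-1.365, 0.536, -0.004, 1.538, 0.003, 1.067, -0.071], TCP at [0.174, 0.626, 0.304] pointing down, gripper open.
Joint ranges: [-2.7, 2.7], [-0.37, 2.16], [-1.27, 1.26], [0.24, 2.4], [-1.31, 4.45], [0.19, 1.91], [-2.76, 2.76]. Speed limits (rad/s): [2.39, 2.39, 3.14, 3.14, 3.14, 3.14, 3.14].

## Interface

Orientations are given as a 3x3 rotation matrix whose columns are the frame's x, y, z axes.
In Python, from workcell import sense, vision, workorder gives the robot as it stands.
- The arm moves only by the tool step_arm, never from a script. Its argument "deltas" is a list of rows, each a list of 2 entries, a list of its own where there are three numbers: the shift along the tool's x, y, z normalised to -1 to 1, where 1 is 200 mm, then the turn, a rotation vector about the tool's x, y, z normalised to -1 to 1, where 1 is 30 degrees. A call has 1 to 12 rows; each row shifts and turns the commanded pose from where the row before left it, along the tool's axes as they then stand; what a row does not reach is not made up. A row lasts 1/10 s, in which the tool goes at most 50 mm and 8.59 degrees, less where a joint would pass 70% of its speed; a pose out of reach is approached as far as the arm can. A call with a number of a shift or a turn outside -1 to 1 is refused whole. A call with a gripper value outside its range is refused whole. "gripper" is the opening, from 0 (shut) to 1 (fully open), set as the call begins (left out, the last holds). The fingers move at their own pace and stop on an object; the grip force is fixed at half the most. Time passes only in rows, so rows that do not move let the fingers close. It gives the time, the measured TCP pose, the force, the opening and the grip force at its end, in the units of the state.
- sense(): the state, without advancing time (a new reading comes with each control period).
- vision.get_image(name): name is "scene" or "top" or "wrist"; returns (picture, depth): 400x640x3 uint8, red, green, blue; 400x640 float32, m along the optical axis (not along the pixel's ray), 0 where there is no reading.
- vision.camera_model(name): a dict with "fx", "fy", "cx", "cy" (pixels), "origin" and "rotation" of the camera in the world; the wrist camera has in their place "mount" (4x4, takes a point from camera to tool coordinates, whose origin is the TCP and whose axes are the flange's). Camera axes: x right, y down, z forward; pixel columns grow to the right and rows downward; lengths in m; the calibration is good to about 2 mm. The wrist camera is an equidistant fisheye: a pixel r from the principal point sees the ray r / f radians off the axis. A picture is of the moment at which its call begins: read the wrist's pose just before it. camera_model takes no time and is no camera call.
- workorder.job_done(): hands the job in; it is judged then, once.
The state is a dict: "time_s": time; "qpos": joint angles; "dq": joint speeds; "joint_torque": joint torques, N m; "position": TCP position; "orientation": TCP orientation; "ft_force": force on the tool from outside, world axes, zero at the start; "wrist_torque": the same for the moment, N m; "gripper_width": opening from 0.0 (shut) to 1.0 (fully open); "finger_force": force on a finger pad.
Only numpy, scipy, OpenCV 4.12 (cv2) and the standard library are available. Lean on these libraries where they do the work, as an engineer would, in place of code of your own. Each camera call takes 0.05 s, during which the arm holds its last target. There are 200 camera calls.

## Task

The wooden tea box on the worktop stands open. With your fingertips fold its hinged flap down over the box and, while pressing it down, push it along by its thumb ridge until its free edge is fully home beneath the retaining lip, then let go: the lip must keep the flap shut. Only push and press: do not pinch the flap, do not lift or tip the tea box or shove it from its place, and leave the mugs, jar, timer and moka pot where they are.

Things in the scene. Friction and masses are not known exactly. Their poses are not given: they have to be found in the camera images.
- tea_box: Loose wooden tea box, 154 mm long (own x), 116 mm wide (own y), about 1.4 kg, on rubber feet. Origin: centre of its underside, z up. Hinge end at its own +x, retaining lip at its own -x. Side walls reach 50 mm above the worktop, the front wall with the lip 66.5 mm, two slotted cheeks beside the hinge 66 mm (102 mm apart).
- hinge_bar (a joint): Slide (m) of the hinge bar, with the whole flap, along the box: 0 = fully back; grows toward the lip to 0.027 = stop, fully home. With the flap flat its edge is 13 mm short of the lip at 0, level with the lip's edge at 0.013, 14 mm beneath it at 0.027. The slots rub: about 3 N moves it, it stays where left. Starts at 0 to 0.003.
- flap (a joint): Angle (rad) of the hinged flap: 0 = flat on the box (stop), 1.57 = upright; grows as it opens. Starts at 1.0 to 1.65. A weak spring with friction (about 1 N at mid flap) raises it to about 0.8 to 0.9 if let go untucked. Tucked, it rests against the lip's underside at about 0.04; slid forward too soon, its edge lands on top of the lip at about 0.17.
- flap_outer: Outer (upper when closed) half of the flap: plate 98 mm wide, 3 mm thick (flap 6 mm in all). Origin on the hinge axis, mid width; own -x points to the free edge, 105 mm away; own +z out of the outer face, 3 mm from the axis. A thumb ridge 64 mm long, 9 mm high crosses it: steep back 72 mm from the axis, front sloping down to 85 mm.
- flap_inner: Inner (lower when closed) half of the flap: 98 mm wide, 3 mm thick plate glued to the outer half; same origin and axes as flap_outer.
- hinge_mid (a point): Middle of the hinge axis, 53.5 mm above the worktop; it slides with the hinge bar. Axes as those of tea_box.
- flap_edge (a point): Middle of the flap's free edge, on the outer face, 105 mm from the hinge axis.
- ridge_foot (a point): Foot of the thumb ridge's steep back face, mid width, on the flap's outer face, 72 mm from the hinge axis. Behind it (toward the hinge) the outer face is plain and free.
- lip_edge (a point): Middle of the lip's inner lower edge, 60.5 mm above the worktop; fixed to tea_box. The lip is a 6 mm thick shelf across the whole box width that overhangs the inside by 18 mm.
- clip_jar_a: small glass clip jar, 64 mm wide, 53 mm tall, standing right beside the tea box; origin at the centre of its underside. Bystander, to be left alone.
- tea_mug: grey-green tea mug, 78 mm body, 97 mm tall, standing behind the tea box; origin at the centre of its underside. Bystander, to be left alone.
- kitchen_timer: wind-up kitchen timer, 62 mm wide, 47 mm tall, standing behind the tea box; origin at the centre of its underside. Bystander, to be left alone.
- mug_1: white mug, 67 mm tall, on the sink drainer; origin at the centre of its underside. Bystander, to be left alone.
- mug_2: second white mug, 67 mm tall, on the sink drainer; origin at the centre of its underside. Bystander, to be left alone.
- moka_pot: moka pot, 138 mm tall, on the hob; origin at the centre of its underside. Bystander, to be left alone.

How it is judged:
At the end, for the whole second after the job is handed in: The flap lies under the lip and stays there by itself: flap angle below 0.08 rad, hinge bar slid more than 21 mm toward the lip (at least 8 mm of flap beneath it); the box stands flat on the worktop, at rest, within 30 mm of where it was, and the mugs, jar, timer and moka pot within 20 mm (value of joint flap below 0.08 rad and value of joint hinge_bar above 0.021 m and linear speed of tea_box below 0.01 m/s and angle between tea_box's own z axis and vertical below 0.05 rad and height (world z) of tea_box below 0.006 m and distance of tea_box from where it was at the start of the episode below 0.03 m and distance of each of clip_jar_a, tea_mug, kitchen_timer, mug_1, mug_2, moka_pot from where it was at the start of the episode below 0.02 m); the robot touches nothing.
It fails at once if the flap is pinched between the fingers (over 5 N on its outer and its inner face at once) (contact force between the fingers and flap_outer above 5 N and contact force between the fingers and flap_inner above 5 N).
It fails at once if the tea box is lifted more than 12 mm or tipped more than 0.15 rad (height (world z) of tea_box above 0.012 m or angle between tea_box's own z axis and vertical above 0.15 rad).
It fails at once if the tea box is shoved more than 30 mm (distance of tea_box from where it was at the start of the episode above 0.03 m).
It fails at once if a bystander (mug, jar, timer or moka pot) is moved more than 20 mm or tipped (distance of any of clip_jar_a, tea_mug, kitchen_timer, mug_1, mug_2, moka_pot from where it was at the start of the episode above 0.02 m or angle between any of clip_jar_a, tea_mug, kitchen_timer, mug_1, mug_2, moka_pot's own z axis and vertical above 0.3 rad).
It also fails if it takes over 40 s, if anything falls off the work surface, if the arm or the gripper's body presses on something with over 40 N, if the wrist force passes 120 N, or if a joint passes its speed limit or range.

## Working session

There is one attempt and no reset: what is moved stays moved. The work goes in short steps, Python scripts to look and compute and a tool call to move; the robot and the scene stay as the last step left them, time stands still between calls to the robot, and variables do not carry over. Pictures are saved under pics/ and viewed, at most 10 in all, crops included, and the job is handed in when it is done.

Besides the shell and the picture viewer there is one more tool, called after "Request:" in YAML: its name, and indented under it one key for each argument. step_arm: Moves the arm, as the interface text tells. Scaled input: -1 to 1 covers 200 mm each way for a shift and 30 degrees each way for a turn. Its arguments: {"type":"object","properties":{"deltas":{"type":"array","items":{"type":"array"}},"gripper":{"type":"number"}},"required":["deltas"]}

```bash
mkdir -p pics; python3 - <<'E'
from workcell import sense, vision
import cv2,numpy as np
s=sense();print(s['time_s'],s['position'],np.round(s['orientation'],3).tolist(),s['gripper_width'],s['ft_force'])
for n in("top","scene"):
    im,d=vision.get_image(n);np.savez(f'{n}.npz',im=im,d=d)
    cv2.imwrite(f'pics/{n}0.png',im[:,:,::-1]);m=vision.camera_model(n);print(n,m)
E
```

```text
0.0 [0.17435653 0.62565188 0.3029937 ] [[-0.963, 0.268, -0.0], [0.268, 0.963, -0.002], [-0.0, -0.002, -1.0]] 1.0001267341732099 [0.1649554  0.57923489 0.72185121]
top {'fx': 397.0732174548526, 'fy': 397.0732174548526, 'cx': 317.1537031111643, 'cy': 197.79940206848482, 'origin': array([ 0.41630107, -0.02439303,  1.29354341]), 'rotation': array([[-0.08580965, -0.97421574,  0.20866338],
       [-0.99630732,  0.08329629, -0.02081927],
       [ 0.00290157, -0.20967935, -0.9777659 ]])}
scene {'fx': 420.9649235897985, 'fy': 420.9649235897985, 'cx': 316.73853103569627, 'cy': 196.24695495174944, 'origin': array([ 0.11955237, -0.8249697 ,  1.01363612]), 'rotation': array([[ 0.83244021, -0.38034734,  0.40296302],
       [-0.55392436, -0.59026292,  0.58716052],
       [ 0.01452918, -0.71198706, -0.70204225]])}
```

View pics/top0.png

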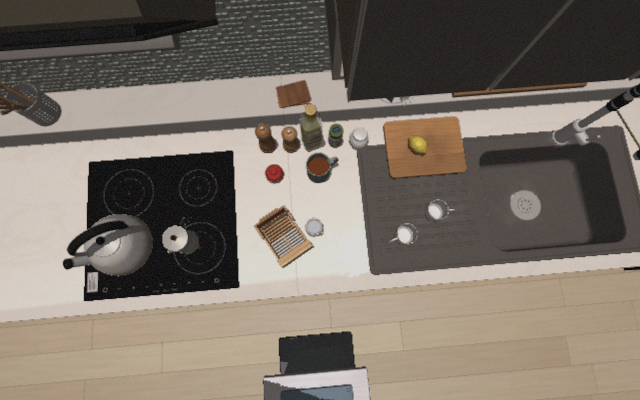

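View pics/scene0.png

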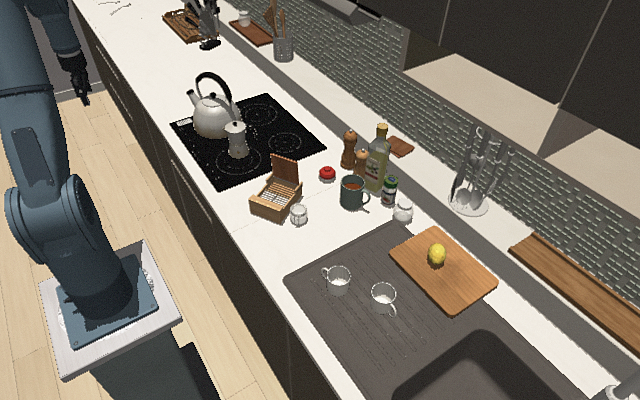

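The top view shows the tea box at about (283,236), with the jar at (314,228), the mug at (318,167) and the timer at (274,173). In the scene view the box is at (277,190) with its flap up at the far end. I'll enlarge both.

```bash
cat > h.py <<'E'
import numpy as np,cv2
from workcell import sense, vision
def ray(n,u,v):
    m=vision.camera_model(n);r=m['rotation']@np.array([(u-m['cx'])/m['fx'],(v-m['cy'])/m['fy'],1]);return np.array(m['origin']),r
def onz(n,u,v,z):
    o,r=ray(n,u,v);return o+r*(z-o[2])/r[2]
def cloud(n,d):
    m=vision.camera_model(n);v,u=np.mgrid[:400,:640]
    p=np.stack([(u-m['cx'])/m['fx']*d,(v-m['cy'])/m['fy']*d,d],-1);return p@m['rotation'].T+m['origin']
E
python3 - <<'E'
from h import *
a=np.load('top.npz');b=np.load('scene.npz')
A=cv2.resize(a['im'][195:275,245:335],None,fx=4.4,fy=4.4,interpolation=cv2.INTER_CUBIC)
B=cv2.resize(b['im'][150:230,240:330],None,fx=4.4,fy=4.4,interpolation=cv2.INTER_CUBIC)
cv2.imwrite('pics/c1.png',np.hstack([A,B])[:,:,::-1])
P=cloud('top',a['d'])[195:275,245:335];print(a['d'][236,283])
Z=P[...,2]
for lo,hi in((.045,.055),(.06,.07),(.08,.2)):
    k=(Z>lo)&(Z<hi)&(P[...,0]<.62);q=P[k];print(lo,k.sum(), q.min(0).round(3) if len(q) else '',q.max(0).round(3) if len(q) else '')
Pb=cloud('scene',b['d'])[150:230,240:330];k=(Pb[...,2]>.075)&(Pb[...,0]<.65);q=Pb[k];print(k.sum());
c=q.mean(0);w,V=np.linalg.eigh(np.cov((q-c).T));print(c,V.T.round(3),w**.5,q.min(0),q.max(0))
E
```

```text
1.2868879
0.045 330 [ 0.476 -0.059  0.045] [0.62  0.143 0.055]
0.06 346 [ 0.476 -0.022  0.06 ] [0.617 0.151 0.07 ]
0.08 100 [0.594 0.089 0.08 ] [0.62  0.137 0.163]
535
[0.60205395 0.06168491 0.14888437] [[-0.774 -0.18  -0.608]
 [-0.523  0.723  0.452]
 [-0.358 -0.667  0.653]] [0.01565392 0.02798115 0.24190829] [ 0.11955237 -0.8249697   0.07520163] [0.64677295 0.13764104 1.01363612]
```

View pics/c1.png

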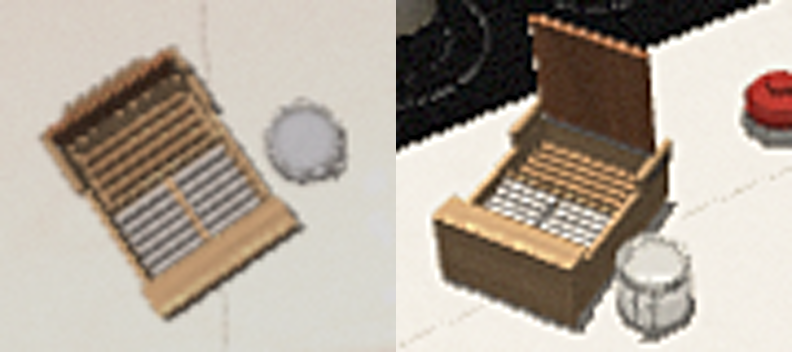

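The crop shows the lip at lower right in the top view: front corners at about (165,320) and (302,228), inner edge from (143,285) to (270,195). The flap stands near upright at the upper left, and the jar is off the box's right side.

```bash
python3 - <<'E'
from h import *
f=lambda n,u,v,z:onz(n,(245 if n=='top' else 240)+u/4.4-.4,(195 if n=='top' else 150)+v/4.4-.4,z)
F1=f('top',165,320,.0665);F2=f('top',302,228,.0665);I1=f('top',143,283,.0665);I2=f('top',270,196,.0665)
print(F1,F2,np.linalg.norm(F1-F2),'inner',I1,I2)
G1=f('scene',437-396,217,.0665);G2=f('scene',580-396,268,.0665);print('scene',G1,G2,np.linalg.norm(G1-G2))
a=np.load('top.npz');P=cloud('top',a['d']);Z=P[...,2]
im=np.zeros_like(Z,bool);im[195:272,252:320]=1
k=im&(Z>.055)&(Z<.075)&(P[...,0]<.545);q=P[k][:,:2].astype(np.float32);print(len(q),cv2.minAreaRect(q), P[k][:,2].mean())
y=(F1-F2)[:2];y/=np.linalg.norm(y);x=np.array([y[1],-y[0]])
if x[0]<0:x=-x
yaw=np.arctan2(x[1],x[0]);c=(F1+F2)[:2]/2+x*.077;print('yaw',np.degrees(yaw),'c',c,'x',x,'y',y)
b=np.load('scene.npz');Q=cloud('scene',b['d']);m=np.zeros_like(Z,bool);m[150:230,262:310]=1
L=lambda p:np.c_[(p[:,:2]-c)@x,(p[:,:2]-c)@np.array([-x[1],x[0]]),p[:,2]]
q=Q[m&(Q[...,2]>.072)&(b['d']>.3)&(Q[...,2]<.2)];l=L(q);l=l[(abs(l[:,1])<.06)&(l[:,0]<.15)];print(len(l),l.min(0),l.max(0))
print(np.polyfit(l[:,2],l[:,0],1))
for n,p in(('timer',onz('top',274,173,.047)),('mug',onz('top',318,167,.097)),('jar',onz('top',314,227,.053))):print(n,p,L(p[None]))
E
```

```text
[0.47150529 0.07442491 0.0665    ] [ 0.52662741 -0.02536042  0.0665    ] 0.1139980750004394 inner [0.49811521 0.08794986 0.0665    ] [ 0.55087634 -0.00483824  0.0665    ]
scene [0.47552983 0.07374102 0.0665    ] [ 0.53653173 -0.02594185  0.0665    ] 0.11686704890787487
322 ((0.5229862332344055, 0.036838632076978683), (0.06358940154314041, 0.11624123156070709), 19.618013381958008) 0.06554403412177467
yaw 28.916571131964368 c [0.56646635 0.06176448] x [0.87532472 0.48353557] y [-0.48353557  0.87532472]
528 [-0.07672715 -0.05525514  0.0721605 ] [0.06660132 0.05292126 0.16353048]
[-0.04858856  0.06466759]
timer [0.77649192 0.08186387 0.047     ] [[ 0.19355934 -0.08396134  0.047     ]]
mug [ 0.76978578 -0.06098477  0.097     ] [[ 0.11861689 -0.20575763  0.097     ]]
jar [ 0.58829381 -0.03286224  0.053     ] [[-0.02664927 -0.09338346  0.053     ]]
```

Request:
step_arm:
  deltas:
    - [[-0.19,-0.11,0],[0,0,0]]
    - [[-0.19,-0.11,0],[0,0,0]]
    - [[-0.19,-0.11,0],[0,0,0]]
    - [[-0.19,-0.11,0],[0,0,0]]
    - [[-0.19,-0.11,0],[0,0,0]]
    - [[-0.19,-0.11,0],[0,0,0]]
    - [[-0.19,-0.11,0],[0,0,0]]
    - [[-0.19,-0.11,0],[0,0,0]]
    - [[-0.19,-0.11,0],[0,0,0]]
    - [[-0.19,-0.11,0],[0,0,0]]
    - [[-0.19,-0.11,0],[0,0,0]]
    - [[-0.19,-0.11,0],[0,0,0]]
  gripper: 0

```text
time_s: 1.3
position: [0.5437, 0.2479, 0.3036]
orientation: [[-0.963, 0.268, -0.0], [0.268, 0.963, -0.0], [0.0, -0.0, -1.0]]
ft_force: [0.4, 0.6, 0.3]
gripper_width: 0.002
finger_force: 0.0
```

Request:
step_arm:
  deltas:
    - [[-0.19,-0.11,0],[0,0,0]]
    - [[-0.19,-0.11,0],[0,0,0]]
    - [[-0.19,-0.11,0],[0,0,0]]
    - [[0,0,0],[0,0,0.28]]
    - [[0,0,0],[0,0,0.28]]
    - [[0,0,0],[0,0,0.28]]
    - [[0,0,0],[0,0,0.28]]
    - [[0,0,0],[0,0,0.28]]
    - [[0,0,0],[0,0,0.28]]
    - [[0,0,0],[0,0,0.28]]
    - [[0,0,0],[0,0,0.28]]
    - [[0,0,0],[0,0,0.28]]

```text
time_s: 2.5
position: [0.6347, 0.1552, 0.3034]
orientation: [[0.026, 1.0, -0.001], [1.0, -0.026, -0.0], [-0.0, -0.001, -1.0]]
ft_force: [0.1, -0.5, 0.3]
gripper_width: -0.001
finger_force: 0.0
```

Request:
step_arm:
  deltas:
    - [[0,0,0],[0,0,0.28]]
    - [[0,0,0],[0,0,0.28]]
    - [[0,0,0],[0,0,0.28]]
    - [[0,0,0],[0,0,0.28]]
    - [[0,0,0],[0,0,0.28]]
    - [[0,0,0],[0,0,0.28]]
    - [[0,0,0],[0,0,0.28]]
    - [[0,0,0],[0,0,0]]

```text
time_s: 3.3
position: [0.6347, 0.1555, 0.3033]
orientation: [[0.866, 0.5, -0.001], [0.5, -0.866, -0.001], [-0.001, 0.0, -1.0]]
ft_force: [0.5, 0.2, -0.2]
gripper_width: -0.005
finger_force: 0.0
```

```bash
python3 - <<'E'
from h import *
s=sense();im,d=vision.get_image('wrist');np.savez('w.npz',im=im,d=d,p=s['position'],R=s['orientation'])
m=vision.camera_model('wrist');print(m)
cv2.imwrite('pics/w0.png',im[:,:,::-1])
E
```

```text
{'fx': 309.70691628693146, 'fy': 309.70691628693146, 'cx': 321.42675635560346, 'cy': 205.29573566073324, 'mount': array([[ 6.20973667e-04, -9.63842519e-01, -2.66471787e-01,
         6.82356586e-02],
       [ 9.99999315e-01,  3.34161406e-04,  1.12167323e-03,
        -2.84131651e-04],
       [-9.92071765e-04, -2.66472301e-01,  9.63842066e-01,
        -6.98560770e-02],
       [ 0.00000000e+00,  0.00000000e+00,  0.00000000e+00,
         1.00000000e+00]])}
```

View pics/w0.png

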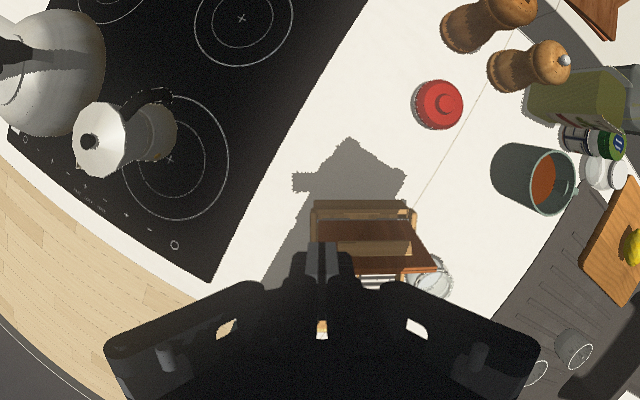

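The wrist view shows the box's back end at rows 200–215, cols 313–415. The flap's outer face is below it, with the ridge near row 230 and the free edge near (435,270). The fingers are at col 322.

```bash
cat >> h.py <<'E'
def wcloud(d,p,R):
    m=vision.camera_model('wrist');v,u=np.mgrid[:400,:640]
    a=(u-m['cx'])/m['fx'];b=(v-m['cy'])/m['fy'];r=np.hypot(a,b)+1e-9;t=np.tan(r)
    q=np.stack([a/r*t*d,b/r*t*d,d],-1);M=m['mount'];q=q@M[:3,:3].T+M[:3,3];return q@R.T+p
c=np.array([.569,.062]);bx=np.array([.866,.5]);by=np.array([-.5,.866])
loc=lambda P:np.stack([(P[...,:2]-c)@bx,(P[...,:2]-c)@by,P[...,2]],-1)
E
python3 - <<'E'
from h import *
z=np.load('w.npz');L=loc(wcloud(z['d'],z['p'],z['R']))
for u in(330,365,395,425):
    print(u,[(v,*(L[v,u]*1000).round().astype(int)) for v in range(196,300,4)])
for v in(206,216,240):
    print(v,[(u,*(L[v,u]*1000).round().astype(int)) for u in list(range(304,326,3))+list(range(400,430,3))])
E
```

```text
330 [(196, np.int64(80), np.int64(37), np.int64(0)), (200, np.int64(77), np.int64(38), np.int64(8)), (204, np.int64(77), np.int64(38), np.int64(26)), (208, np.int64(78), np.int64(39), np.int64(47)), (212, np.int64(74), np.int64(39), np.int64(49)), (216, np.int64(57), np.int64(37), np.int64(10)), (220, np.int64(69), np.int64(39), np.int64(60)), (224, np.int64(68), np.int64(39), np.int64(71)), (228, np.int64(66), np.int64(39), np.int64(79)), (232, np.int64(66), np.int64(40), np.int64(89)), (236, np.int64(66), np.int64(40), np.int64(100)), (240, np.int64(65), np.int64(40), np.int64(108)), (244, np.int64(115), np.int64(44), np.int64(237)), (248, np.int64(116), np.int64(44), np.int64(243)), (252, np.int64(115), np.int64(44), np.int64(246)), (256, np.int64(115), np.int64(45), np.int64(250)), (260, np.int64(116), np.int64(45), np.int64(256)), (264, np.int64(115), np.int64(45), np.int64(259)), (268, np.int64(115), np.int64(45), np.int64(262)), (272, np.int64(115), np.int64(45), np.int64(266)), (276, np.int64(115), np.int64(45), np.int64(268)), (280, np.int64(116), np.int64(45), np.int64(274)
[... 6106 characters left out ...]
6, np.int64(48), np.int64(54), np.int64(64)), (319, np.int64(65), np.int64(50), np.int64(107)), (322, np.int64(65), np.int64(48), np.int64(107)), (325, np.int64(65), np.int64(45), np.int64(107)), (400, np.int64(73), np.int64(-20), np.int64(129)), (403, np.int64(73), np.int64(-23), np.int64(129)), (406, np.int64(73), np.int64(-26), np.int64(129)), (409, np.int64(73), np.int64(-28), np.int64(129)), (412, np.int64(64), np.int64(-38), np.int64(108)), (415, np.int64(65), np.int64(-40), np.int64(110)), (418, np.int64(65), np.int64(-43), np.int64(110)), (421, np.int64(20), np.int64(-86), np.int64(0)), (424, np.int64(19), np.int64(-91), np.int64(-1)), (427, np.int64(20), np.int64(-95), np.int64(0))]
```

Request:
step_arm:
  deltas:
    - [[0,0.23,0],[0,0,0]]
    - [[0,0,0.21],[0,0,0]]
    - [[0,0,0.21],[0,0,0]]
    - [[0,0,0.21],[0,0,0]]
    - [[-0.05,0,0],[0,0,0]]
    - [[-0.05,0,0],[0,0,0]]
    - [[-0.04,0,0],[0,0,0]]
    - [[0,0,0],[0,0,0]]

```text
time_s: 4.15
position: [0.634, 0.1003, 0.1805]
orientation: [[0.866, 0.5, 0.003], [0.5, -0.866, 0.001], [0.003, 0.001, -1.0]]
ft_force: [0.9, -0.8, 1.0]
gripper_width: 0.005
finger_force: 0.0
```

Request:
step_arm:
  deltas:
    - [[-0.05,0,0.015],[0,0,0]]
    - [[-0.055,0,0.015],[0,0,0]]
    - [[-0.03,0,0.02],[0,0,0]]
    - [[-0.03,0,0.02],[0,0,0]]
    - [[-0.02,0,0.025],[0,0,0]]
    - [[-0.02,0,0.025],[0,0,0]]
    - [[-0.015,0,0.03],[0,0,0]]
    - [[-0.01,0,0.03],[0,0,0]]
    - [[0,0,0],[0,0,0]]

```text
time_s: 5.05
position: [0.5933, 0.0781, 0.1408]
orientation: [[0.866, 0.5, -0.002], [0.5, -0.866, -0.0], [-0.002, -0.0, -1.0]]
ft_force: [0.3, 0.8, 0.5]
gripper_width: -0.003
finger_force: 0.3
```

```bash
python3 - <<'E'
from h import *
im,d=vision.get_image('scene')
B=cv2.resize(im[150:230,240:330],None,fx=6,fy=6,interpolation=cv2.INTER_CUBIC)
cv2.imwrite('pics/s1.png',B[:,:,::-1])
L=loc(cloud('scene',d))
k=(abs(L[...,1])<.048)&(L[...,2]>.045)&(L[...,2]<.12)&(L[...,0]<.07)&(L[...,0]>-.08)&(d>.3)
q=L[k]
for lo in range(-80,70,10):
    z=q[(q[:,0]*1000>=lo)&(q[:,0]*1000<lo+10),2]
    if len(z):print(lo,len(z),(np.percentile(z,[10,50,90])*1000).round())
E
```

```text
-80 169 [47. 62. 69.]
-70 70 [65. 67. 70.]
-60 50 [65. 67. 69.]
-50 2 [52. 68. 84.]
-40 81 [77. 82. 85.]
-30 50 [79. 81. 83.]
-20 73 [77. 80. 85.]
-10 50 [74. 82. 85.]
0 21 [71. 73. 75.]
10 107 [ 69.  79. 115.]
20 76 [ 66.  70. 106.]
30 37 [63. 65. 82.]
40 32 [61. 63. 65.]
50 27 [58. 59. 62.]
60 14 [55. 57. 58.]
```

View pics/s1.png

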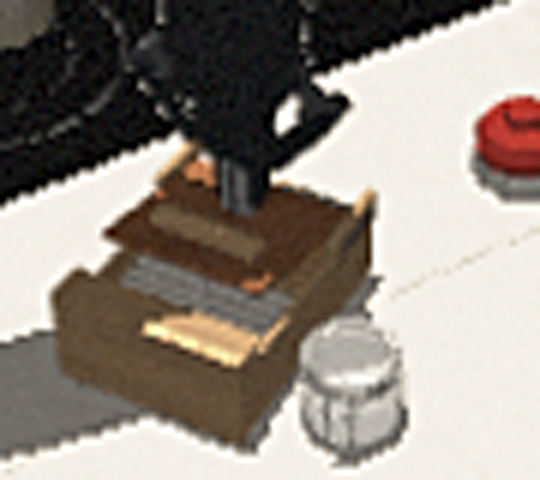

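The flap is at about 15°, with the fingertip at (240,190) in the crop, behind the ridge and with nothing else touched. Next I press it flat.

Request:
step_arm:
  deltas:
    - [[-0.005,0,0.025],[0,0,0]]
    - [[-0.005,0,0.025],[0,0,0]]
    - [[0,0,0.015],[0,0,0]]
    - [[0,0,0],[0,0,0]]
    - [[0,0,0],[0,0,0]]

```text
time_s: 5.6
position: [0.5924, 0.0774, 0.129]
orientation: [[0.866, 0.5, 0.0], [0.5, -0.866, 0.0], [0.0, 0.0, -1.0]]
ft_force: [-0.5, -0.4, 5.0]
gripper_width: 0.001
finger_force: 2.0
```

Request:
step_arm:
  deltas:
    - [[0,0,0.01],[0,0,0]]
    - [[0,0,0],[0,0,0]]
    - [[0,0,0],[0,0,0]]

```text
time_s: 5.9
position: [0.5931, 0.0776, 0.1283]
orientation: [[0.866, 0.5, 0.002], [0.5, -0.866, 0.001], [0.002, -0.0, -1.0]]
ft_force: [-3.7, 0.0, 15.4]
gripper_width: 0.005
finger_force: 7.5
```

Request:
step_arm:
  deltas:
    - [[-0.025,0,0],[0,0,0]]
    - [[-0.025,0,0],[0,0,0]]
    - [[-0.025,0,0],[0,0,0]]
    - [[-0.025,0,0],[0,0,0]]
    - [[-0.02,0,0],[0,0,0]]
    - [[0,0,0],[0,0,0]]

```text
time_s: 6.5
position: [0.5732, 0.0663, 0.1285]
orientation: [[0.866, 0.501, 0.004], [0.501, -0.866, 0.002], [0.005, 0.001, -1.0]]
ft_force: [-0.2, 1.7, 11.6]
gripper_width: -0.005
finger_force: 6.2
```

Request:
step_arm:
  deltas:
    - [[-0.025,0,0],[0,0,0]]
    - [[-0.025,0,0],[0,0,0]]
    - [[-0.025,0,0],[0,0,0]]
    - [[0,0,0],[0,0,0]]
    - [[0,0,0],[0,0,0]]

```text
time_s: 7.0
position: [0.5611, 0.0587, 0.1284]
orientation: [[0.866, 0.501, 0.006], [0.501, -0.866, 0.001], [0.006, 0.002, -1.0]]
ft_force: [3.9, 1.4, 9.0]
gripper_width: 0.004
finger_force: 4.6
```

Request:
step_arm:
  deltas:
    - [[-0.025,0,0],[0,0,0]]
    - [[-0.025,0,0],[0,0,0]]
    - [[-0.02,0,0],[0,0,0]]
    - [[0,0,0],[0,0,0]]
    - [[0,0,0],[0,0,0]]

```text
time_s: 7.5
position: [0.5493, 0.0519, 0.1283]
orientation: [[0.865, 0.501, 0.007], [0.501, -0.865, 0.001], [0.007, 0.002, -1.0]]
ft_force: [5.5, 2.6, 6.4]
gripper_width: 0.001
finger_force: 6.9
```

Request:
step_arm:
  deltas:
    - [[-0.015,0,0],[0,0,0]]
    - [[0,0,0],[0,0,0]]
    - [[0,0,0],[0,0,0]]

```text
time_s: 7.8
position: [0.5485, 0.0516, 0.1286]
orientation: [[0.865, 0.502, 0.01], [0.502, -0.865, 0.002], [0.01, 0.003, -1.0]]
ft_force: [9.6, 5.2, 3.2]
gripper_width: 0.002
finger_force: 5.3
```

It's at the stop: force rose and it barely moved. I ease back from the ridge, rise and check.

Request:
step_arm:
  deltas:
    - [[0.03,0,0],[0,0,0]]
    - [[0,0,-0.05],[0,0,0]]
    - [[0,0,-0.2],[0,0,0]]
    - [[0,0,-0.25],[0,0,0]]
    - [[0.25,0,-0.1],[0,0,0]]
    - [[0.25,0,-0.1],[0,0,0]]
    - [[0.25,0,0],[0,0,0]]
    - [[0,0,0],[0,0,0]]

```text
time_s: 8.6
position: [0.6761, 0.1292, 0.2637]
orientation: [[0.862, 0.506, 0.003], [0.506, -0.862, 0.002], [0.003, 0.0, -1.0]]
ft_force: [-0.4, 0.3, -1.2]
gripper_width: 0.004
finger_force: 0.0
```

```bash
python3 - <<'E'
from h import *
print(sense()['position'],sense()['ft_force'])
im,d=vision.get_image('scene');it,dt=vision.get_image('top')
B=cv2.resize(im[150:230,240:330],None,fx=4.4,fy=4.4,interpolation=cv2.INTER_CUBIC)
A=cv2.resize(it[195:275,245:335],None,fx=4.4,fy=4.4,interpolation=cv2.INTER_CUBIC)
cv2.imwrite('pics/s2.png',np.hstack([A,B])[:,:,::-1])
L=loc(cloud('scene',d))
k=(abs(L[...,1])<.03)&(L[...,2]>.03)&(L[...,2]<.09)&(abs(L[...,0])<.08)&(d>.3)
q=L[k]
for lo in range(-80,80,5):
    z=q[(q[:,0]*1000>=lo)&(q[:,0]*1000<lo+5),2]
    if len(z):print(lo,len(z),(np.percentile(z,[10,50,90])*1000).round())
E
```

```text
[0.67609163 0.12924997 0.26368966] [-0.39562349  0.33064558 -1.21507387]
-80 116 [34. 51. 66.]
-75 28 [64. 68. 69.]
-70 22 [66. 67. 69.]
-65 20 [65. 68. 70.]
-60 21 [65. 67. 69.]
-55 8 [65. 66. 68.]
-50 21 [60. 64. 67.]
-45 33 [59. 66. 69.]
-40 26 [63. 68. 70.]
-35 10 [65. 67. 69.]
-30 7 [58. 61. 62.]
-25 19 [58. 60. 62.]
-20 20 [56. 59. 61.]
-15 21 [57. 59. 62.]
-10 18 [57. 59. 61.]
-5 18 [56. 59. 61.]
0 21 [56. 59. 61.]
5 15 [56. 59. 60.]
10 18 [56. 58. 60.]
15 23 [55. 58. 60.]
20 14 [56. 58. 60.]
25 16 [53. 57. 59.]
30 16 [55. 57. 59.]
35 15 [54. 55. 58.]
40 4 [52. 53. 54.]
65 49 [32. 41. 49.]
70 33 [32. 44. 49.]
```

View pics/s2.png

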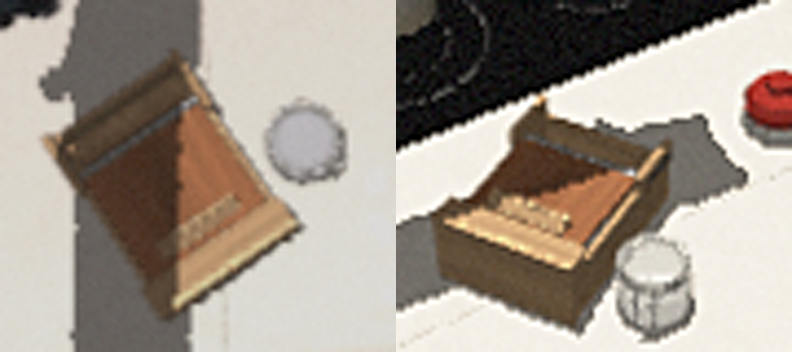

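The flap is closed: its edge is under the lip, the ridge back is at local x of about −33 mm (slide of about 27 mm) and the slope is about 0.04 rad. The box and jar are where they started.

```bash
python3 -c "
from workcell import workorder
print(workorder.job_done())"
```

```text
the job is handed in; nothing more can be done
None
```

The flap is folded down and slid home about 27 mm under the lip, where it held after release with the box and jar unmoved in the last pictures; I handed the job in at about 9 s, but no verdict came back.

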